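# Push a board into the tester, shut the lid and start the test

### The job

Using only the fingertips and lifting nothing, gently push the circuit-board carrier along its guide all the way home against the stop in the tester, then gently push the tester's lid fully shut, and then press the start button down and let go. Leave the dial and the other things on the bench alone.

Things in the scene. Friction and masses are not known exactly. Their poses are not given: they have to be found in the camera images.
- tester: Board tester fixed to the bench. Origin on the bench top; x points away from the robot into the tester. Aluminium deck, top 12 mm up, from x = -170 to 80 mm; on it a guide 106 mm wide between rails 12 mm high and thick. From x = -40 mm inward the guide runs between grey cheeks 73 mm high (outer faces y = +-85 mm). Behind, x = 80 to 140 mm, a black box 68 mm high.
- guide_stop (a point): Centre of the rigid end stop of the guide, at deck height: x = +55 mm, z = 12 mm from the tester's origin. Axes as the tester's.
- carrier: Black board carrier with green circuit board, 110 (x) x 100 x 10 mm, about 0.3 kg, loose in the guide, 60-100 mm short of home. Origin under its centre, x into the tester. Its front (-x) edge is an upright plate 8 mm thick, 100 wide, 34 high over the underside, outer face at x = -55 mm. Home: on the stop, its origin over the tester's, front 15 mm proud of the cheeks. 1-5 N moves it.
- lid (a joint): Lid angle in rad: 0 = fully shut (level), 1.45 = fully open (nearly upright). Stiff hinge: it stays where it is left; 1 to 5 N near its front edge moves it. Starts about 1.05 to 1.3.
- lid_hinge (a point): Point on the lid's hinge line (parallel to the tester's y), at mid width, at the lid's underside: 85 mm behind the tester's origin and 75 mm above the bench. Axes as the tester's.
- lid_edge (a point): Middle of the lid's front edge on its outer (upper) face; moves with the lid. The lid is an aluminium frame with a clear window, 145 mm from hinge to front edge, 130 mm wide, 10 mm thick (this face is 10 mm off the underside, in which the hinge line lies); the front 35 mm is solid frame. Shut, it lies level over the guide, its front edge towards the robot.
- start_button_top (a point): Centre of the top of the start button when not pressed: a round grey cap, 32 mm across, on a fixed grey control pod 90 x 90 x 45 mm that stands to the left or to the right of the tester. Press straight down.
- start_button (a joint): Travel of the start button in m: 0 = up, 0.006 = fully down; a spring returns it; fully down takes 5 N.
- dial (a joint): Turn of the dial in rad, 0 at the start: a knob on the other, otherwise alike control pod across the tester. Not to be touched.
- spare_carrier: Bystander: a second board carrier just like the first, lying on the bare bench at the far right. Origin under its centre.
- screwdriver: Bystander: screwdriver lying crosswise in front of the left pod, near the robot.
- tape_roll: Bystander: white tape roll, 90 mm across, 24 mm high, behind the left pod. Origin under its centre.
- parts_tray: Bystander: red open parts tray 110 x 90 x 40 mm behind the right pod. Origin under its centre.
- wrench: Bystander: wrench lying crosswise in front of the right pod, near the robot.
- cleaner_bottle: Bystander: white bottle, 60 mm across, 160 mm high, far left. Origin under its centre.
Not all that is in view belongs to the job. What is shaped like the part that bears start_button_top but pink or red is not meant.

How it is judged:
On the way, in this order (a step that is already met when the one before it is completed fails the run):
1. the carrier is pushed home (within 4 mm of the stop) with the lid still open (x of carrier in the frame of tester above -0.004 m and value of joint lid above 0.3 rad), for 0.2 s.
2. the lid is pushed shut (value of joint lid below 0.05 rad), for 0.2 s.
3. the start button is pressed (value of joint start_button above 0.004 m), for 0.05 s.
At the end, for the whole second after the job is handed in: The carrier is within 4 mm of its stop, flat on the deck and at rest, the lid is shut to within 0.05 rad (7 mm at its edge), and the start button has been pressed at least 4 mm and let up again (x of carrier in the frame of tester above -0.004 m and z of carrier in the frame of tester below 0.016 m and value of joint lid below 0.05 rad and value of joint start_button below 0.002 m and linear speed of carrier below 0.01 m/s); the robot touches nothing.
It fails at once if the carrier is lifted more than 12 mm or tipped more than 0.3 rad (z of carrier in the frame of tester above 0.024 m or angle between carrier's own z axis and vertical above 0.3 rad).
It fails at once if the lid is slammed (over 4 rad/s), or the fingers press on the carrier with over 50 N (velocity of joint lid below -4 rad/s or contact force between the fingers and carrier above 50 N).
It fails at once if the lid is closed (under 0.3 rad) before the carrier is home, or the button pressed before the lid is shut ((value of joint lid below 0.3 rad and x of carrier in the frame of tester below -0.012 m) or (value of joint start_button above 0.003 m and value of joint lid above 0.1 rad)).
It fails at once if the dial is turned by more than 0.15 rad (value of joint dial above 0.15 rad or value of joint dial below -0.15 rad).
It fails at once if a bystander is moved more than 20 mm (distance of any of spare_carrier, screwdriver, tape_roll, parts_tray, wrench, cleaner_bottle from where it was at the start of the episode above 0.02 m).
It also fails if it takes over 51 s, if anything falls off the work surface, if the arm or the gripper's body presses on something with over 40 N, if the wrist force passes 120 N, or if a joint passes its speed limit or range.

### The arm

A 6-joint arm with a two-finger parallel gripper is mounted at the origin on the work surface. World frame = base frame: x ahead of the robot, y to its left, z up, the work surface at z = 0. Lengths are in m, angles in rad, forces in N, time in s.
With the tool pointing down it reaches from about 0.375 to 0.9 m from the base axis. Payload 3.1 kg.
Tool frame: the origin (TCP) lies on the centre line of the jaws, within the pads' length; the fingertips stand robot.nose_length ahead of it and the grasp point (between the pads) lies 6 mm ahead of it (robot.nose_length is the distance from the TCP to the fingertips, in m); z points along the fingers, y is the line along which they close (so a half turn about z gives the same grasp; the last joint's range is limited). The gripper opens to 87 mm and grips with 3 to 60 N. Pads are 19 mm wide; open, the fingers measure 117 mm over their backs; the gripper's body (75 mm by 190 mm) begins 51 mm behind the grasp point.
Start: joints at [1.069, 0.527, 1.433, -0, 1.181, -0.178], TCP at [0.198, 0.593, 0.248] pointing down, gripper open.
Joint ranges: [-3.08, 3.08], [-0.75, 2.2], [0.22, 2.44], [-1.43, 4.57], [0, 2.65], [-2.85, 2.85]. Speed limits (rad/s): [2.79, 2.79, 3.14, 3.14, 3.14, 3.14].

### API

Orientations are given as a unit quaternion [x, y, z, w].
In Python, from rig import robot gives the robot as it stands.
- The arm moves only by the shell command python3 -m crank 'ROWS' [FORCE]. ROWS is JSON, one flat list of numbers, 7 for each row, row after row: the shift along the tool's x, y, z in mm, then the turn, a rotation vector about the tool's x, y, z in degrees, then the closure in counts, from 0 (fully open) to 255 (shut). In form: [x, y, z, ax, ay, az, fingers, x, y, z, ax, ay, az, fingers, ...]. A call has exactly 5 rows; each row is the pose to reach, as a shift and turn from the pose commanded when the call began, along the tool's axes at that moment; what a row does not reach only later rows make up. A row lasts 1/12 s, in which the tool goes at most 41.7 mm and 7.16 degrees, less where a joint would pass 70% of its speed; a pose out of reach is approached as far as the arm can. A call with a gripper value outside its range is refused whole. The fingers move at their own pace and stop on an object; FORCE is the grip in N (left out, the last holds). Time passes only in rows, so rows that repeat a pose let the fingers close, or fill a call up. It gives the time, the measured TCP pose, the force, the opening and the grip force at its end, in the units of the state.
- robot.get_obs(): the state, without advancing time (a new reading comes with each control period).
- robot.camera(name): name is "scene" or "top" or "wrist"; returns a dict with "pixels" (400x640x3 uint8, red, green, blue), "intrinsics" (3x3 intrinsics, pixels), "extrinsics" (4x4, takes a point from camera to world coordinates); the wrist camera has in their place "mount" (4x4, takes a point from camera to tool coordinates, whose origin is the TCP and whose axes are the flange's). Camera axes: x right, y down, z forward; pixel columns grow to the right and rows downward; lengths in m; the calibration is good to about 2 mm. A picture is of the moment at which its call begins: read the wrist's pose just before it. There is no depth.
- robot.hand_in(): hands the job in; it is judged then, once.
The state is a dict: "time": time; "q": joint angles; "joint_velocities": joint speeds; "joint_torque": joint torques, N m; "position": TCP position; "tool_rot": TCP orientation; "ft_force": force on the tool from outside, world axes, zero at the start; "moment": the same for the moment, N m; "grip_width": finger opening in m; "grip_force": force on a finger pad.
Only numpy, scipy, OpenCV 4.12 (cv2) and the standard library are available. Lean on these libraries where they do the work, as an engineer would, in place of code of your own. Each camera call takes 0.05 s, during which the arm holds its last target. There are 200 camera calls.

## Working session

There is one attempt and no reset: what is moved stays moved. The work goes in short steps, Python scripts to look and compute and a shell command to move; the robot and the scene stay as the last step left them, time stands still between calls to the robot, and variables do not carry over. Pictures are saved under pics/ and viewed, at most 10 in all, crops included, and the job is handed in when it is done.

```bash
mkdir -p pics
python3 - <<'E'
from rig import robot
import cv2, numpy as np
print(robot.nose_length)
o=robot.get_obs();print(o)
for n in("scene","top"):
    c=robot.camera(n);cv2.imwrite(f"pics/{n}0.png",c["pixels"][:,:,::-1]);np.savez(f"{n}0.npz",K=c["intrinsics"],E=c["extrinsics"]);print(n,c["intrinsics"],c["extrinsics"])
E
```

```text
0.025
{'time': 0.0, 'q': array([ 1.06950117e+00,  5.28457287e-01,  1.43389001e+00, -3.93380864e-05,
        1.18142038e+00, -1.78481981e-01]), 'joint_velocities': array([-0.00138017, -0.00151   ,  0.00109875, -0.00151282, -0.00024885,
        0.00024822]), 'joint_torque': array([-1.06223804e-03, -4.40041924e+01, -1.76588720e+01,  6.32591662e-02,
        5.82140882e-02, -1.73914450e-04]), 'position': array([0.19791042, 0.59211848, 0.24658096]), 'tool_rot': array([ 1.60699187e-01,  9.87002831e-01, -1.03136017e-03, -3.45408541e-04]), 'ft_force': array([ 0.45490053, -0.39068668,  1.2235949 ]), 'moment': array([-0.01102393, -0.01792744, -0.01702097]), 'grip_force': 0.0, 'grip_width': 0.08710365820313654}
scene [[441.22316132   0.         321.82142492]
 [  0.         441.22316132 200.3256584 ]
 [  0.           0.           1.        ]] [[ 0.38618158  0.6282054  -0.6754419   1.33789121]
 [ 0.92236532 -0.25481513  0.29036437 -0.36611454]
 [ 0.01029565 -0.73513756 -0.67783978  0.94112924]
 [ 0.          0.          0.          1.        ]]
top [[361.44019101   0.         324.3888447 ]
 [  0.         361.44019101 200.82058166]
 [  0.           0.           1.        ]] [[ 0.01962084 -0.98527502  0.16984745  0.28384099]
 [-0.99966796 -0.02217098 -0.01313054  0.00867129]
 [ 0.01670287 -0.16953342 -0.98538289  1.17790876]
 [ 0.          0.          0.          1.        ]]
```

View pics/scene0.png

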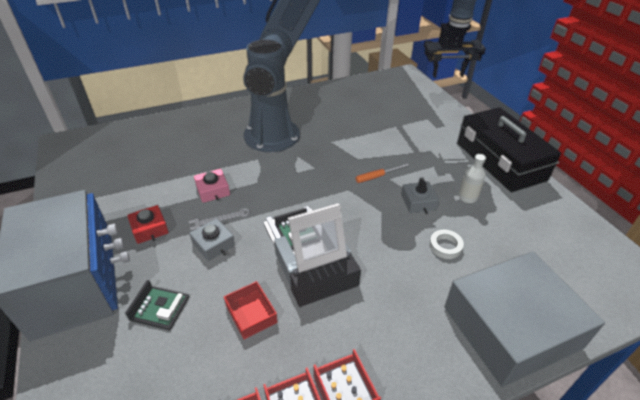

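View pics/top0.png

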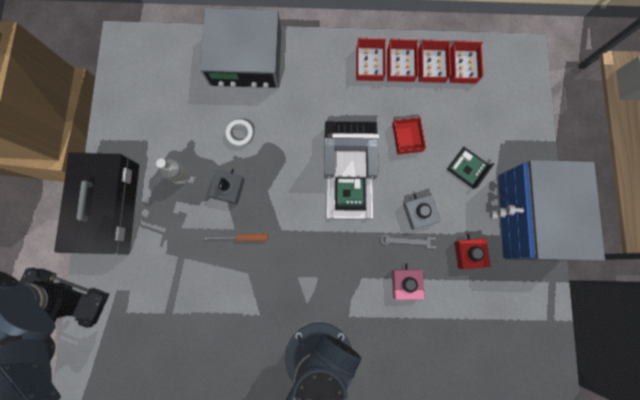

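The scene shows the tester in the centre (top px ~350,170). There are four button/dial candidates: left grey pod (225,186), right grey pod (422,210), pink pod (408,284) and red pod (473,253). Pink and red are decoys, so a close crop should decide between the two grey pods.

Run:
```python
import cv2, numpy as np
t=cv2.imread("pics/top0.png");s=cv2.imread("pics/scene0.png")
r=lambda a,w,h:cv2.resize(a,(w,h),interpolation=cv2.INTER_CUBIC)
a=r(t[160:220,195:255],300,300)   # left pod x5
b=r(t[180:240,390:450],300,300)
c=r(s[170:220,395:445],300,300)
d=r(s[210:260,185:235],300,300)
cv2.imwrite("pics/pods.png",np.vstack([np.hstack([a,b]),np.hstack([c,d])]))
cv2.imwrite("pics/tester.png",r(t[110:230,310:395],425,600))
cv2.imwrite("pics/tester_s.png",r(s[190:310,250:380],650,600))
```

```text
(no output)
```

View pics/pods.png

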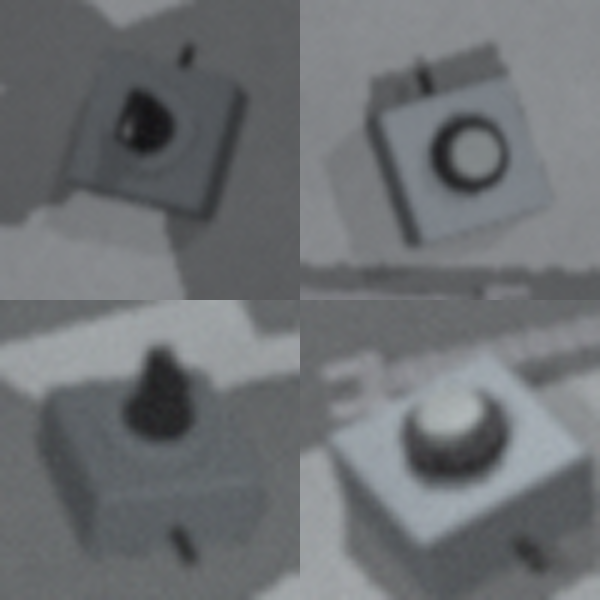

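View pics/tester.png

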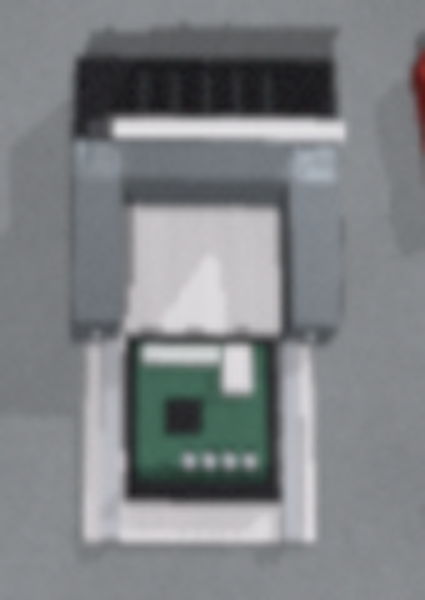

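View pics/tester_s.png

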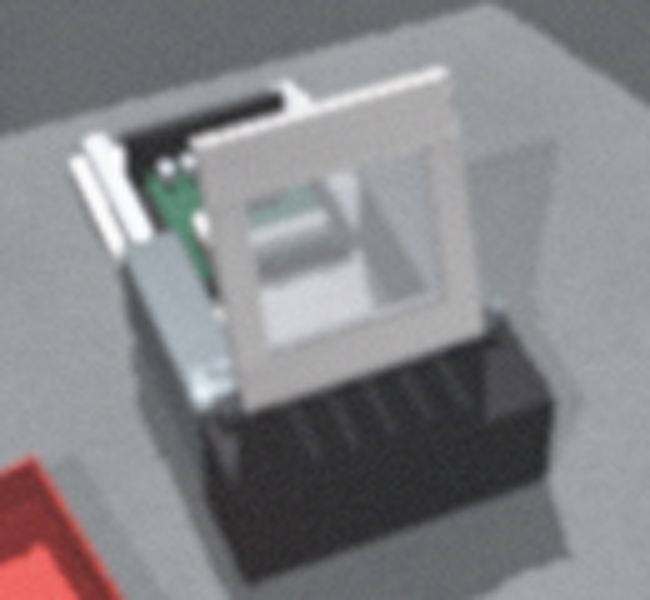

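The left grey pod has a tall pointed knob, so it is the dial. The right grey pod has a round grey cap, so it is the start button (top px ~425,210; scene px ~210,229). Next I fit the tester, carrier and lid poses.

```bash
cat > geo.py <<'E'
import numpy as np
from scipy.optimize import least_squares
C={n:np.load(n+"0.npz") for n in("top","scene")}
def proj(n,p):
    E=C[n]["E"];q=(np.asarray(p)-E[:3,3])@E[:3,:3];r=q@C[n]["K"].T;return r[...,:2]/r[...,2:]
off={"top":(310,110,5),"scene":(250,190,5)}
def px(n,u,v): a,b,s=off[n];return np.array([a+(u+.5)/s-.5,b+(v+.5)/s-.5])
def W(p,l):
    c,s=np.cos(p[2]),np.sin(p[2]);return np.array([p[0]+c*l[0]-s*l[1],p[1]+s*l[0]+c*l[1],l[2]])
E
python3 - <<'E'
from geo import *
def lid(a,r,y,h): # r from hinge, h above underside
    return [.085-r*np.cos(a)+h*np.sin(a)*1, y, .075+r*np.sin(a)+h*np.cos(a)]
# p: x,y,yaw, lid angle, deck half width, carrier dx
F=lambda p:[
("top",85,542,[-.17,p[4],.012]),("top",316,542,[-.17,-p[4],.012]),
("top",72,335,[-.04,.085,.073]),("top",342,335,[-.04,-.085,.073]),
("top",112,120,lid(p[3],.145,.065,0.01)),("top",346,122,lid(p[3],.145,-.065,0.01)),
("top",112,138,lid(p[3],.145,.065,0)),("top",346,138,lid(p[3],.145,-.065,0)),
("scene",195,150,lid(p[3],.145,-.065,.01)),("scene",455,78,lid(p[3],.145,.065,.01)),
("scene",248,408,lid(p[3],0,-.065,.01)),("scene",485,335,lid(p[3],0,.065,.01)),
("scene",250,582,[.14,-p[6],0]),("scene",548,480,[.14,p[6],0]),
("top",127,498,[-.055+p[5],.05,.046]),("top",280,498,[-.055+p[5],-.05,.046]),
]
def res(p): return np.concatenate([proj(n,W(p,l))-px(n,u,v) for n,u,v,l in F(p)])
s=least_squares(res,[.6,-.05,0,1.2,.075,-.08,.085],loss="soft_l1",f_scale=.5)
p=s.x;print(p.round(4));
for f,r in zip(F(p),res(p).reshape(-1,2)):print(f[:3],r.round(2))
def b(q): return np.concatenate([proj("top",q)-px_b,proj("scene",q)-px_s])
px_b=np.array([390+175.5/5-.5,180+153.5/5-.5]);px_s=np.array([185+150.5/6-.5,210+115.5/6-.5])
s=least_squares(b,[.5,-.2,.06]);print("button",s.x.round(4),s.fun.round(2))
for n,l in(("edge",lid(p[3],.145,0,.01)),("deckfront",[-.17,0,.012]),("plate",[-.055+p[5],0,.03]),("homeplate",[-.055,0,.03])):print(n,W(p,l).round(4))
E
```

```text
[ 0.5994 -0.0867  0.0213  1.2128  0.0752 -0.0906  0.0826]
('top', 85, 542) [-0.01  0.15]
('top', 316, 542) [-0.01  0.17]
('top', 72, 335) [-0.2  -1.94]
('top', 342, 335) [-0.22 -1.81]
('top', 112, 120) [-0.33 -0.18]
('top', 346, 122) [-0.76 -0.38]
('top', 112, 138) [-0.36 -0.15]
('top', 346, 138) [-0.87  0.04]
('scene', 195, 150) [ 0.17 -0.42]
('scene', 455, 78) [-1.29 -1.18]
('scene', 248, 408) [-0.81  0.6 ]
('scene', 485, 335) [-0.63 -1.04]
('scene', 250, 582) [-0.19  1.14]
('scene', 548, 480) [-0.85 -0.14]
('top', 127, 498) [-0.23 -0.02]
('top', 280, 498) [0.68 0.01]
button [ 0.4534 -0.3194  0.0636] [-0.31 -0.08 -0.28 -0.03]
edge [ 0.643  -0.0858  0.2143]
deckfront [ 0.4295 -0.0903  0.012 ]
plate [ 0.4539 -0.0898  0.03  ]
homeplate [ 0.5444 -0.0879  0.03  ]
```

```bash
cat > d.py <<'E'
# python3 d.py x y z [yaw_deg of tool x, pitch_deg]: shift (mm) and turn (deg) in tool axes from the present pose
import sys,numpy as np
from scipy.spatial.transform import Rotation as R
from rig import robot
o=robot.get_obs();r=R.from_quat(o["tool_rot"]);a=list(map(float,sys.argv[1:]))
print("t",round(o["time"],2),"pos",o["position"].round(4),"axes",r.as_matrix().round(3).tolist(),"F",o["ft_force"].round(1),"w",round(o["grip_width"],3))
if a: print("shift",(r.inv().apply(np.array(a[:3])-o["position"])*1000).round(1))
if len(a)>3:
    t=R.from_euler("z",a[3],degrees=True)*R.from_euler("y",a[4] if len(a)>4 else 0,degrees=True)*R.from_euler("x",180,degrees=True)
    print("turn",np.degrees((r.inv()*t).as_rotvec()).round(2))
E
python3 d.py .41 -.0905 .2466 181.2
```

```text
t 0.1 pos [0.1979 0.5922 0.2467] axes [[-0.948, 0.317, -0.001], [0.317, 0.948, -0.002], [0.0, -0.002, -1.0]] F [-0.3  0.1 -0.6] w 0.087
shift [-417.7 -580.2    1. ]
turn [ -0.1   -0.04 -19.7 ]
```

```bash
for i in 1; do python3 -m crank '[-104,-145,0,0,0,-5,255,-104,-145,0,0,0,-5,255,-104,-145,0,0,0,-5,255,-104,-145,0,0,0,-5,255,-104,-145,0,0,0,-5,255]'; done; python3 d.py .41 -.0905 .2466 181.2
```

```text
time: 0.52
position: [0.2502, 0.4168, 0.2468]
tool_rot: [0.119, 0.993, -0.003, -0.001]
ft_force: [-0.1, -0.0, 0.1]
grip_width: 0.0616
grip_force: 0.0
t 0.52 pos [0.2502 0.4168 0.2468] axes [[-0.972, 0.235, -0.003], [0.235, 0.972, -0.006], [0.001, -0.006, -1.0]] F [-0.1 -0.   0.1] w 0.062
shift [-274.7 -455.5    2.5]
turn [ -0.33  -0.12 -14.81]
```

```bash
python3 -m crank '[-21,-35,0,0,0,-3,255,-42,-70,0,0,0,-6,255,-63,-105,0,0,0,-9,255,-84,-140,0,0,0,-12,255,-105,-175,0,0,0,-14.8,255]'; python3 d.py .41 -.0905 .2466 181.2
```

```text
time: 0.93
position: [0.3123, 0.2262, 0.2476]
tool_rot: [-0.013, 1.0, 0.0, 0.0]
ft_force: [1.2, -0.0, 0.6]
grip_width: 0.0283
grip_force: 0.0
t 0.93 pos [0.3123 0.2262 0.2476] axes [[-1.0, -0.026, 0.0], [-0.026, 1.0, 0.0], [-0.0, 0.0, -1.0]] F [ 1.2 -0.   0.6] w 0.028
shift [ -89.4 -319.1    0.9]
turn [0.01 0.02 0.31]
```

```bash
python3 -m crank '[-11,-40,0,0,0,0,255,-22,-80,0,0,0,0,255,-33,-120,0,0,0,0,255,-44,-160,0,0,0,0,255,-55,-195,0,0,0,0,255]'; python3 -m crank '[-9,-30,0,0,0,0,255,-18,-60,0,0,0,0,255,-27,-90,0,0,0,0,255,-34,-124,0,0,0,0,255,-34,-124,0,0,0,0,255]';  python3 d.py .425 -.0905 .047 181.2
```

```text
time: 1.35
position: [0.372, 0.0316, 0.2477]
tool_rot: [-0.011, 1.0, -0.0, 0.0]
ft_force: [0.7, 1.4, -0.4]
grip_width: 0.0018
grip_force: 0.0
time: 1.77
position: [0.412, -0.0953, 0.248]
tool_rot: [-0.009, 1.0, -0.002, 0.003]
ft_force: [0.1, 0.9, 0.6]
grip_width: 0.0004
grip_force: 0.0
t 1.77 pos [ 0.412  -0.0953  0.248 ] axes [[-1.0, -0.018, 0.005], [-0.018, 1.0, -0.005], [-0.005, -0.005, -1.0]] F [0.1 0.9 0.6] w 0.0
shift [-12.1   5.5 201.1]
turn [-0.27  0.29 -0.17]
```

```bash
python3 -m crank '[-7,5,35,0,0,0,255,-7,5,70,0,0,0,255,-7,5,105,0,0,0,255,-7,5,140,0,0,0,255,-7,5,160,0,0,0,255]'; python3 -m crank '[0,0,10,0,0,0,255,0,0,20,0,0,0,255,0,0,30,0,0,0,255,0,0,40,0,0,0,255,0,0,40,0,0,0,255]'; python3 d.py .425 -.0905 .047 181.2
python3 - <<'E'
from rig import robot;import cv2
cv2.imwrite("pics/w1.png",robot.camera("scene")["pixels"][150:310,180:400,::-1].repeat(3,0).repeat(3,1))
E
```

```text
time: 2.18
position: [0.4142, -0.0833, 0.0849]
tool_rot: [-0.011, 1.0, 0.001, -0.002]
ft_force: [-0.9, 0.3, -0.4]
grip_width: 0.0007
grip_force: 0.0
time: 2.6
position: [0.4148, -0.0836, 0.0461]
tool_rot: [-0.011, 1.0, 0.001, -0.001]
ft_force: [-0.4, -0.7, 0.1]
grip_width: 0.0006
grip_force: 0.0
t 2.6 pos [ 0.4148 -0.0836  0.0461] axes [[-1.0, -0.023, -0.003], [-0.023, 1.0, 0.001], [0.003, 0.001, -1.0]] F [-0.4 -0.7  0.1] w 0.001
shift [-10.   -7.1  -1. ]
turn [ 0.08 -0.14  0.1 ]
```

View pics/w1.png

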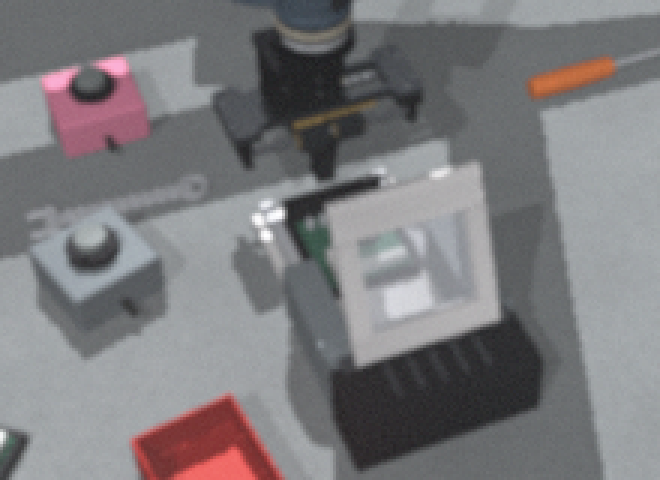

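```bash
python3 -m crank '[-3,-7,0,0,0,0,255,-7,-7,0,0,0,0,255,-11,-7,0,0,0,0,255,-15,-7,0,0,0,0,255,-19,-7,0,0,0,0,255]'; python3 -m crank '[-4,0,0,0,0,0,255,-8,0,0,0,0,0,255,-12,0,0,0,0,0,255,-16,0,0,0,0,0,255,-20,0,0,0,0,0,255]'; python3 d.py .534 -.0882 .047 181.2
```

```text
time: 3.07
position: [0.4353, -0.091, 0.048]
tool_rot: [-0.011, 1.0, -0.0, 0.001]
ft_force: [0.0, -0.5, -0.3]
grip_width: 0.0003
grip_force: 0.0
time: 3.48
position: [0.453, -0.0896, 0.0475]
tool_rot: [-0.012, 1.0, 0.001, -0.002]
ft_force: [-4.0, -0.2, 3.7]
grip_width: 0.0008
grip_force: 1.9
t 3.48 pos [ 0.453  -0.0896  0.0475] axes [[-1.0, -0.023, -0.004], [-0.023, 1.0, 0.001], [0.004, 0.002, -1.0]] F [-4.  -0.2  3.7] w 0.001
shift [-81.   -0.5   0.2]
turn [ 0.09 -0.21  0.12]
```

```bash
A='[-5,0,0,0,0,0,255,-10,0,0,0,0,0,255,-15,0,0,0,0,0,255,-20,0,0,0,0,0,255,-25,0,0,0,0,0,255]'; python3 -m crank '[-5,0,0,0,0,0,255,-10,0,0,0,0,0,255,-15,0,0,0,0,0,255,-20,0,0,0,0,0,255,-25,0,0,0,0,0,255]'; python3 -m crank '[-5,0,0,0,0,0,255,-10,0,0,0,0,0,255,-15,0,0,0,0,0,255,-20,0,0,0,0,0,255,-25,0,0,0,0,0,255]';python3 -m crank '[-3,0,0,0,0,0,255,-6,0,0,0,0,0,255,-9,0,0,0,0,0,255,-12,0,0,0,0,0,255,-14,0,0,0,0,0,255]'; python3 d.py .534 -.0882 .047 181.2
```

```text
time: 3.9
position: [0.4803, -0.0898, 0.0474]
tool_rot: [-0.011, 1.0, -0.0, 0.0]
ft_force: [-1.8, -0.2, -0.7]
grip_width: 0.0002
grip_force: 0.8
time: 4.32
position: [0.5049, -0.0892, 0.0475]
tool_rot: [-0.011, 1.0, -0.0, 0.0]
ft_force: [-1.1, 0.0, -1.4]
grip_width: 0.0005
grip_force: 0.7
time: 4.73
position: [0.5188, -0.0889, 0.0476]
tool_rot: [-0.011, 1.0, -0.0, 0.0]
ft_force: [-2.7, 0.3, 0.3]
grip_width: 0.0005
grip_force: 1.0
t 4.73 pos [ 0.5188 -0.0889  0.0476] axes [[-1.0, -0.023, 0.0], [-0.023, 1.0, -0.0], [-0.0, -0.0, -1.0]] F [-2.7  0.3  0.3] w 0.001
shift [-15.2   0.3   0.6]
turn [-0.01  0.03  0.1 ]
```

```bash
python3 -m crank '[-2,0,0,0,0,0,255,-4,0,0,0,0,0,255,-6,0,0,0,0,0,255,-8,0,0,0,0,0,255,-10,0,0,0,0,0,255]';  python3 -m crank '[-1,0,0,0,0,0,255,-2,0,0,0,0,0,255,-3,0,0,0,0,0,255,-4,0,0,0,0,0,255,-5,0,0,0,0,0,255]'
```

```text
time: 5.15
position: [0.5284, -0.0886, 0.0476]
tool_rot: [-0.011, 1.0, 0.0, -0.0]
ft_force: [-2.9, -0.6, 1.9]
grip_width: 0.0004
grip_force: 1.5
time: 5.57
position: [0.5333, -0.0885, 0.0476]
tool_rot: [-0.011, 1.0, 0.0, -0.0]
ft_force: [-3.9, 0.6, 2.1]
grip_width: 0.0003
grip_force: 1.7
```

```bash
python3 -m crank '[-1,0,0,0,0,0,255,-2,0,0,0,0,0,255,-2,0,0,0,0,0,255,-2,0,0,0,0,0,255,-2,0,0,0,0,0,255]';  python3 -m crank '[-1,0,0,0,0,0,255,-2,0,0,0,0,0,255,-2,0,0,0,0,0,255,-2,0,0,0,0,0,255,-2,0,0,0,0,0,255]'
```

```text
time: 5.98
position: [0.5354, -0.0884, 0.0475]
tool_rot: [-0.011, 1.0, 0.0, 0.0]
ft_force: [-3.4, 0.2, 2.1]
grip_width: 0.0003
grip_force: 1.7
time: 6.4
position: [0.5355, -0.0882, 0.0475]
tool_rot: [-0.012, 1.0, 0.0, -0.002]
ft_force: [-6.0, -0.7, 4.6]
grip_width: 0.0003
grip_force: 3.5
```

```bash
python3 -m crank '[-1,0,0,0,0,0,255,-2,0,0,0,0,0,255,-2,0,0,0,0,0,255,-2,0,0,0,0,0,255,-2,0,0,0,0,0,255]';python3 -m crank '[-1,0,0,0,0,0,255,-2,0,0,0,0,0,255,-2,0,0,0,0,0,255,-2,0,0,0,0,0,255,-2,0,0,0,0,0,255]'
```

```text
time: 6.82
position: [0.5357, -0.0878, 0.0475]
tool_rot: [-0.012, 1.0, 0.001, -0.004]
ft_force: [-10.2, -2.2, 6.9]
grip_width: 0.0005
grip_force: 5.0
time: 7.23
position: [0.5359, -0.0874, 0.0474]
tool_rot: [-0.012, 1.0, 0.001, -0.006]
ft_force: [-12.9, -2.4, 9.8]
grip_width: 0.0002
grip_force: 6.5
```

The push stalled at x≈0.536 with rising force, so the carrier is home (predicted 0.535). Now I retreat and work out the lid arc.

```bash
python3 -m crank '[10,0,0,0,0,0,255,25,0,0,0,0,0,255,45,0,-10,0,0,0,255,65,0,-40,0,0,0,255,80,0,-80,0,0,0,255]'; python3 -m crank '[0,0,-35,0,0,0,255,0,0,-70,0,0,0,255,0,0,-105,0,0,0,255,0,0,-140,0,0,0,255,0,0,-195,0,0,0,255]'
python3 d.py .70 -.0847 .325 181.2
python3 - <<'E'
from geo import *
p=[.5994,-.0867,.0213];r=.130
for a in [1.21,1.1,.9,.7,.5,.3,.15,0,-.03]:
    print(a,W(p,[.094-r*np.cos(a)+.01*np.sin(a),0,.1+r*np.sin(a)+.01*np.cos(a)]).round(4))
from rig import robot;import cv2
cv2.imwrite("pics/top2.png",cv2.resize(robot.camera("top")["pixels"][110:230,310:395,::-1],(425,600)))
E
```

```text
time: 7.65
position: [0.4602, -0.0899, 0.1253]
tool_rot: [-0.011, 1.0, 0.001, -0.002]
ft_force: [-0.5, -0.5, -0.1]
grip_width: 0.0003
grip_force: 0.0
time: 8.07
position: [0.4625, -0.0903, 0.31]
tool_rot: [-0.011, 1.0, -0.0, 0.001]
ft_force: [0.5, -0.2, 0.5]
grip_width: 0.0005
grip_force: 0.0
t 8.07 pos [ 0.4625 -0.0903  0.31  ] axes [[-1.0, -0.022, 0.003], [-0.022, 1.0, -0.001], [-0.003, -0.001, -1.0]] F [ 0.5 -0.2  0.5] w 0.001
shift [-237.6    0.3  -14.4]
turn [-0.04  0.17  0.09]
1.21 [ 0.6569 -0.0855  0.2252]
1.1 [ 0.6433 -0.0858  0.2204]
0.9 [ 0.6204 -0.0863  0.208 ]
0.7 [ 0.6004 -0.0867  0.1914]
0.5 [ 0.5841 -0.087   0.1711]
0.3 [ 0.5722 -0.0873  0.148 ]
0.15 [ 0.5664 -0.0874  0.1293]
0 [ 0.5634 -0.0875  0.11  ]
-0.03 [ 0.5632 -0.0875  0.1061]
```

View pics/top2.png

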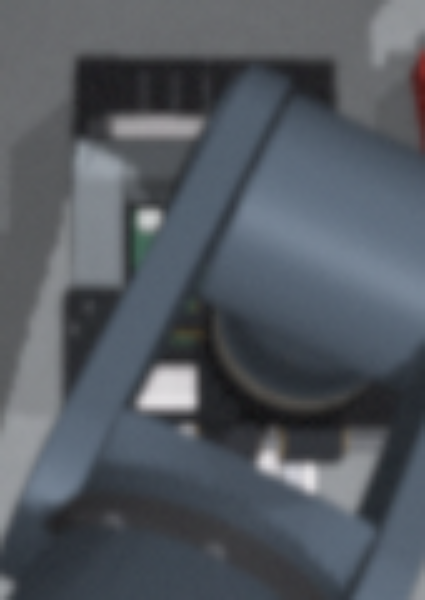

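The arm covers most of the view, but the board now shows between the cheeks (crop 150,220) and the lid edge is still at (150,125), so the lid is still open. Next I go over and behind the lid.

```bash
python3 -m crank '[0,0,-15,0,0,0,255,-40,0,-15,0,0,0,255,-80,0,-15,0,0,0,255,-120,0,-15,0,0,0,255,-160,0,-15,0,0,0,255]';python3 -m crank '[-25,0,0,0,0,0,255,-50,0,0,0,0,0,255,-75,0,0,0,0,0,255,-75,0,0,0,0,0,255,-75,0,0,0,0,0,255]';  python3 d.py .69 -.0848 .2252 181.2
```

```text
time: 8.53
position: [0.625, -0.0866, 0.324]
tool_rot: [-0.011, 1.0, -0.001, 0.003]
ft_force: [0.4, -1.9, 0.3]
grip_width: 0.0005
grip_force: 0.0
time: 8.95
position: [0.6984, -0.0847, 0.3222]
tool_rot: [-0.012, 1.0, -0.0, 0.001]
ft_force: [0.6, -0.3, 1.0]
grip_width: 0.0005
grip_force: 0.0
t 8.95 pos [ 0.6984 -0.0847  0.3222] axes [[-1.0, -0.023, 0.002], [-0.023, 1.0, -0.0], [-0.002, -0.0, -1.0]] F [ 0.6 -0.3  1. ] w 0.001
shift [ 8.6  0.2 97. ]
turn [-0.01  0.11  0.14]
```

```bash
python3 -m crank '[0,0,20,0,0,0,255,0,0,45,0,0,0,255,0,0,70,0,0,0,255,0,0,90,0,0,0,255,0,0,97,0,0,0,255]';python3 -m crank '[5,0,0,0,0,0,255,10,0,0,0,0,0,255,15,0,0,0,0,0,255,20,0,0,0,0,0,255,25,0,0,0,0,0,255]';  python3 d.py .6569 -.0855 .2252 181.2
```

```text
time: 9.37
position: [0.6942, -0.0844, 0.2228]
tool_rot: [-0.011, 1.0, 0.001, -0.003]
ft_force: [-1.1, 0.1, -0.0]
grip_width: 0.0
grip_force: 0.0
time: 9.78
position: [0.6717, -0.0856, 0.228]
tool_rot: [-0.011, 1.0, -0.0, 0.001]
ft_force: [-0.3, 0.4, 0.1]
grip_width: 0.0005
grip_force: 0.0
t 9.78 pos [ 0.6717 -0.0856  0.228 ] axes [[-1.0, -0.023, 0.003], [-0.023, 1.0, -0.001], [-0.003, -0.001, -1.0]] F [-0.3  0.4  0.1] w 0.0
shift [14.8  0.4  2.8]
turn [-0.05  0.16  0.1 ]
```

```bash
python3 -m crank '[5,0,1,0,0,0,255,10,0,2,0,0,0,255,15,0,3,0,0,0,255,21,0,5,0,0,0,255,28,0,7,0,0,0,255]'; python3 d.py .6204 -.0863 .208
```

```text
time: 10.2
position: [0.6441, -0.086, 0.2194]
tool_rot: [-0.011, 1.0, -0.0, 0.001]
ft_force: [2.2, -0.1, -1.2]
grip_width: 0.0003
grip_force: 0.9
t 10.2 pos [ 0.6441 -0.086   0.2194] axes [[-1.0, -0.023, 0.002], [-0.023, 1.0, -0.0], [-0.002, -0.0, -1.0]] F [ 2.2 -0.1 -1.2] w 0.0
shift [23.8  0.3 11.3]
```

```bash
python3 -m crank '[5,0,2,0,0,0,255,10,0,4,0,0,0,255,15,0,6.5,0,0,0,255,20,0,9,0,0,0,255,24,0,11.5,0,0,0,255]'; python3 -m crank '[4,0,3,0,0,0,255,8,0,6,0,0,0,255,12,0,9,0,0,0,255,16,0,13,0,0,0,255,20,0,16.5,0,0,0,255]'; python3 d.py .5841 -.087 .1711
```

```text
time: 10.62
position: [0.6191, -0.0866, 0.2075]
tool_rot: [-0.011, 1.0, -0.0, -0.0]
ft_force: [1.4, -0.3, 0.6]
grip_width: 0.0003
grip_force: 0.7
time: 11.03
position: [0.5992, -0.087, 0.1908]
tool_rot: [-0.011, 1.0, 0.0, -0.0]
ft_force: [1.1, 0.3, 0.1]
grip_width: 0.0001
grip_force: 0.6
t 11.03 pos [ 0.5992 -0.087   0.1908] axes [[-1.0, -0.023, -0.0], [-0.023, 1.0, 0.0], [0.0, 0.0, -1.0]] F [1.1 0.3 0.1] w 0.0
shift [15.1  0.3 19.7]
```

```bash
python3 -m crank '[3,0,4,0,0,0,255,6,0,8,0,0,0,255,9,0,12,0,0,0,255,12,0,16,0,0,0,255,15,0,20,0,0,0,255]'; python3 -m crank '[3,0,4,0,0,0,255,6,0,8,0,0,0,255,8,0,13,0,0,0,255,10,0,18,0,0,0,255,12,0,23,0,0,0,255]'; python3 d.py .5664 -.0874 .1293
```

```text
time: 11.45
position: [0.5842, -0.0873, 0.1707]
tool_rot: [-0.011, 1.0, 0.0, -0.0]
ft_force: [0.5, -0.2, 1.9]
grip_width: 0.0005
grip_force: 0.6
time: 11.87
position: [0.5722, -0.0876, 0.1476]
tool_rot: [-0.011, 1.0, 0.0, -0.0]
ft_force: [-0.8, -0.5, 1.4]
grip_width: 0.0005
grip_force: 0.5
t 11.87 pos [ 0.5722 -0.0876  0.1476] axes [[-1.0, -0.023, -0.001], [-0.023, 1.0, 0.0], [0.001, 0.0, -1.0]] F [-0.8 -0.5  1.4] w 0.0
shift [ 5.7  0.3 18.3]
```

```bash
python3 -m crank '[1,0,4,0,0,0,255,2,0,8,0,0,0,255,3,0,12,0,0,0,255,5,0,15,0,0,0,255,6,0,18,0,0,0,255]'; python3 -m crank '[1,0,4,0,0,0,255,1,0,8,0,0,0,255,2,0,12,0,0,0,255,2,0,16,0,0,0,255,3,0,19,0,0,0,255]'; python3 -m crank '[0,0,1,0,0,0,255,0,0,2,0,0,0,255,0,0,3,0,0,0,255,0,0,4,0,0,0,255,0,0,4,0,0,0,255]'
```

```text
time: 12.28
position: [0.567, -0.0878, 0.13]
tool_rot: [-0.011, 1.0, -0.0, 0.0]
ft_force: [1.0, -0.3, 1.9]
grip_width: 0.0009
grip_force: 0.5
time: 12.7
position: [0.5638, -0.0879, 0.1107]
tool_rot: [-0.011, 1.0, -0.0, 0.0]
ft_force: [1.4, -0.6, 0.4]
grip_width: 0.0003
grip_force: 0.5
time: 13.12
position: [0.5638, -0.0879, 0.1102]
tool_rot: [-0.012, 1.0, -0.0, 0.0]
ft_force: [-4.2, 0.1, 20.2]
grip_width: 0.0004
grip_force: 10.2
```

The lid holds at 20 N with the tip at 0.085 m, so it is shut. Now the button.

```bash
python3 -m crank '[0,0,-10,0,0,0,255,0,0,-40,0,0,0,255,0,0,-70,0,0,0,255,0,0,-90,0,0,0,255,0,0,-90,0,0,0,255]'; python3 d.py .4534 -.3194 .16 181.2
python3 - <<'E'
from rig import robot;import cv2,numpy as np
s=robot.camera("scene")["pixels"][190:310,250:380,::-1]
cv2.imwrite("pics/s3.png",cv2.resize(s,(650,600)))
E
```

```text
time: 13.53
position: [0.5664, -0.0887, 0.2016]
tool_rot: [-0.011, 1.0, -0.002, 0.004]
ft_force: [0.6, -0.4, 0.0]
grip_width: 0.0003
grip_force: 0.0
t 13.53 pos [ 0.5664 -0.0887  0.2016] axes [[-1.0, -0.023, 0.009], [-0.023, 1.0, -0.003], [-0.008, -0.003, -1.0]] F [ 0.6 -0.4  0. ] w 0.0
shift [ 118.6 -227.9   41.4]
turn [-0.19  0.49  0.12]
```

View pics/s3.png

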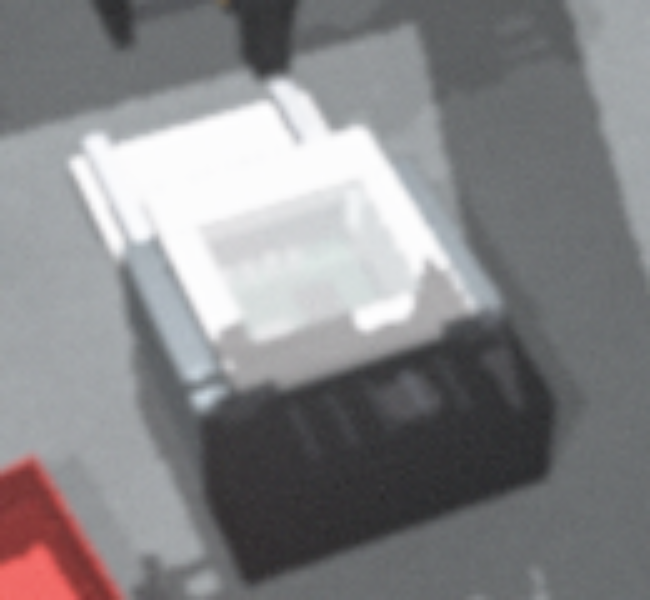

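The lid lies level over the guide with the board under its window (crop 290,270). Moving to the button.

```bash
python3 -m crank '[18,-35,0,0,0,0,255,36,-70,0,0,0,0,255,54,-105,0,0,0,0,255,72,-140,0,0,0,0,255,90,-173,0,0,0,0,255]';python3 -m crank '[14,-27,10,0,0,0,255,28,-54,20,0,0,0,255,28,-54,30,0,0,0,255,28,-54,40,0,0,0,255,28,-54,40,0,0,0,255]'; python3 d.py .4534 -.3194 .0936 181.2
```

```text
time: 14.0
position: [0.476, -0.2637, 0.1956]
tool_rot: [-0.012, 1.0, 0.001, -0.001]
ft_force: [0.2, -0.7, 0.1]
grip_width: 0.0002
grip_force: 0.0
time: 14.42
position: [0.4492, -0.3155, 0.154]
tool_rot: [-0.011, 1.0, 0.003, -0.002]
ft_force: [0.3, 0.8, 0.7]
grip_width: 0.0006
grip_force: 0.0
t 14.42 pos [ 0.4492 -0.3155  0.154 ] axes [[-1.0, -0.022, -0.005], [-0.022, 1.0, 0.006], [0.005, 0.006, -1.0]] F [0.3 0.8 0.7] w 0.001
shift [-4.4 -4.4 60.4]
turn [ 0.33 -0.27  0.05]
```

```bash
python3 -m crank '[-3,-4,15,0,0,0,255,-3,-4,30,0,0,0,255,-3,-4,45,0,0,0,255,-3,-4,52,0,0,0,255,-3,-4,55,0,0,0,255]';python3 -m crank '[0,0,0,0,0,0,255,0,0,2,0,0,0,255,0,0,4,0,0,0,255,0,0,6,0,0,0,255,0,0,8,0,0,0,255]'; python3 d.py .4534 -.3194 .0826 181.2
```

```text
time: 14.83
position: [0.4539, -0.3192, 0.1009]
tool_rot: [-0.012, 1.0, 0.001, -0.001]
ft_force: [-0.6, 0.9, -0.4]
grip_width: 0.0006
grip_force: 0.0
time: 15.25
position: [0.4543, -0.3216, 0.0946]
tool_rot: [-0.011, 1.0, -0.0, 0.0]
ft_force: [-0.4, -0.0, -0.2]
grip_width: 0.0006
grip_force: 0.0
t 15.25 pos [ 0.4543 -0.3216  0.0946] axes [[-1.0, -0.023, 0.001], [-0.023, 1.0, -0.001], [-0.001, -0.001, -1.0]] F [-0.4 -0.  -0.2] w 0.001
shift [ 0.8  2.2 12. ]
turn [-0.05  0.04  0.11]
```

```bash
python3 -m crank '[0,2,2,0,0,0,255,0,2,4,0,0,0,255,0,2,5,0,0,0,255,0,2,6,0,0,0,255,0,2,7,0,0,0,255]';python3 -m crank '[0,0,1,0,0,0,255,0,0,2,0,0,0,255,0,0,3,0,0,0,255,0,0,4,0,0,0,255,0,0,5,0,0,0,255]'
```

```text
time: 15.67
position: [0.4541, -0.3195, 0.0875]
tool_rot: [-0.011, 1.0, -0.0, 0.0]
ft_force: [0.2, 0.7, 4.1]
grip_width: 0.0003
grip_force: 2.1
time: 16.08
position: [0.4542, -0.3195, 0.0858]
tool_rot: [-0.012, 1.0, -0.001, 0.0]
ft_force: [-6.2, 5.8, 36.4]
grip_width: 0.0006
grip_force: 18.2
```

The button bottomed out: about 4 N at near-full travel, then a hard rise to 36 N. Releasing.

```bash
python3 -m crank '[0,0,-4,0,0,0,255,0,0,-15,0,0,0,255,0,0,-45,0,0,0,255,0,0,-80,0,0,0,255,0,0,-110,0,0,0,255]';python3 -m crank '[20,0,0,0,0,0,255,20,0,0,0,0,0,255,20,0,0,0,0,0,255,20,0,0,0,0,0,255,20,0,0,0,0,0,255]'
python3 - <<'E'
from rig import robot;import cv2
cv2.imwrite("pics/s4.png",cv2.resize(robot.camera("scene")["pixels"][170:310,120:380,::-1],(780,420)))
E
```

```text
time: 16.5
position: [0.4536, -0.3191, 0.1933]
tool_rot: [-0.011, 1.0, 0.001, -0.001]
ft_force: [-0.5, -0.7, 0.8]
grip_width: 0.0002
grip_force: 0.0
time: 16.92
position: [0.434, -0.3195, 0.1912]
tool_rot: [-0.011, 1.0, 0.001, -0.001]
ft_force: [0.2, -0.4, -0.0]
grip_width: 0.0007
grip_force: 0.0
```

View pics/s4.png

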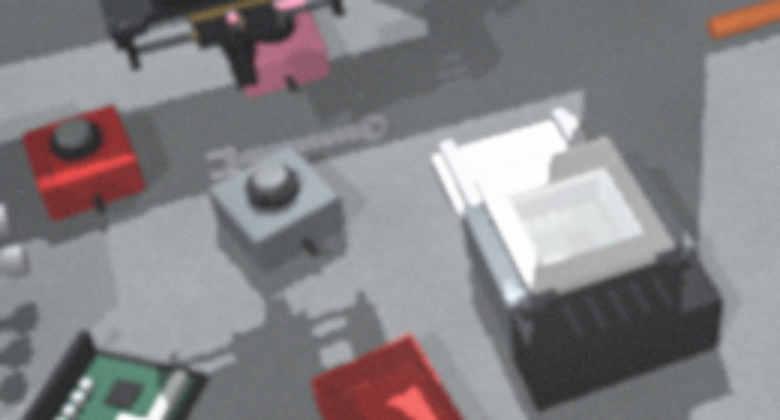

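The lid is shut (crop 580,210), the button is back up (272,183), the bystanders in view are in place, and the arm is clear. Handing in.

```bash
python3 -c "
from rig import robot;print(robot.hand_in())"
```

```text
the job is handed in; nothing more can be done
None
```

I pushed the carrier home against its stop, shut the lid, pressed the start button and let it up again, then handed the job in with the arm clear; the hand-in returned no verdict.

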